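Clear the swatch step and press the label holder home

ROBOT

A 7-joint arm with a two-finger parallel gripper is mounted at the origin on the work surface. World frame = base frame: x ahead of the robot, y to its left, z up, the work surface at z = 0. Lengths are in m, angles in rad, forces in N, time in s.
With the tool pointing down it reaches from about 0.4 to 0.9 m from the base axis. Payload 5.5 kg.
Tool frame: the origin (TCP) lies at the centre of the arm's flange, where the gripper is bolted on; the fingertips stand robot.tcp_to_tips ahead of it and the grasp point (between the pads) lies 155 mm ahead of it (robot.tcp_to_tips is the distance from the TCP to the fingertips, in m); z points along the fingers, y is the line along which they close (so a half turn about z gives the same grasp; the last joint's range is limited). The gripper opens to 85 mm and grips with 20 to 120 N. Pads are 22 mm wide; open, the fingers measure 114 mm over their backs; the gripper's body (76 mm by 85 mm) begins 54 mm behind the grasp point. The pads swing forward as they close: fully open they stand 13 mm farther back than shut.
Start: joints at [-1.06, 0.501, -0.427, 1.55, 0.221, 1.138, -0.21], TCP at [0.159, 0.63, 0.405] pointing down, gripper open.
Joint ranges: [-2.88, 2.88], [-0.31, 2.03], [-1.54, 1.56], [0.2, 2.42], [-1.41, 4.55], [0.19, 2.02], [-2.57, 2.57]. Speed limits (rad/s): [2.57, 2.57, 3.14, 3.14, 3.14, 3.14, 3.14].

INTERFACE

Orientations are given as a rotation vector (axis times angle).
In Python, from workcell import robot, vision gives the robot as it stands.
- The arm moves only by the tool arm_command, never from a script. Its argument "motion" is a list of rows, each a list of 2 entries, a list of its own where there are three numbers: the shift along the tool's x, y, z in cm, then the turn about the tool's z in degrees. A call has 1 to 5 rows; each row shifts and turns the commanded pose from where the row before left it, along the tool's axes as they then stand; what a row does not reach is not made up. A row lasts 1/10 s, in which the tool goes at most 50 mm and 8.59 degrees, less where a joint would pass 70% of its speed; a pose out of reach is approached as far as the arm can. A call with a gripper value outside its range is refused whole. "gripper" is the opening in per cent of the stroke, from 0 (shut) to 100 (fully open), set as the call begins (left out, the last holds). The fingers move at their own pace and stop on an object; "newtons" is the grip in N (left out, the last holds). Time passes only in rows, so rows that do not move let the fingers close. It gives the time, the measured TCP pose, the force, the opening and the grip force at its end, in the units of the state.
- robot.read_state(): the state, without advancing time (a new reading comes with each control period).
- vision.read_camera(name): name is "scene" or "top"; returns the picture (480x640x3 uint8, red, green, blue); there is no depth.
- vision.camera_params(name): a dict with "mtx" (3x3 intrinsics, pixels), "R" (3x3) and "t" (3): a world point X has camera coordinates R X + t. Camera axes: x right, y down, z forward; pixel columns grow to the right and rows downward; lengths in m; the calibration is good to about 2 mm. A picture is of the moment at which its call begins. camera_params takes no time and is no camera call.
- robot.close_job(): hands the job in; it is judged then, once.
Trained networks look in the newest picture that a camera, given by its name, has taken for a name from the list of things; names that differ only in an ending like _2 or _b are one class to them, and where a whole thing is asked for, a point or a joint stands for the part that bears it (a point fixed in the world has none). Each returns a list of dicts, best first, with "confidence" (0 to 1); they miss things now and then, are a little off and sometimes report something else, mostly with a low value. They report only what shows in the picture. A call takes as long as a camera call. They do not tell look-alikes from the thing itself.
- vision.regions_of(query, camera): "mask" (480x640 bool, what is visible of it) and "uv" ([column, row] in pixels, amid what is visible of it).
The state is a dict: "clock": time; "joint_pos": joint angles; "qvel": joint speeds; "tau": joint torques, N m; "tool_pos": TCP position; "tool_rot": TCP orientation; "force": force on the tool from outside, world axes, zero at the start; "torque": the same for the moment, N m; "opening": finger opening in m; "gripper_force": force on a finger pad.
Only numpy, scipy, OpenCV 4.12 (cv2) and the standard library are available. Lean on these libraries where they do the work, as an engineer would, in place of code of your own. Each camera call takes 0.05 s, during which the arm holds its last target. There are 200 camera calls.

TASK

Take the scraper block and with it wipe the three loose round chips off the deck of the display step into the catch tray at its end (touch the chips with the block only), then stand the block upright on the table again. Then lift the label holder out of its small dark stand and push its tongue down into the slot behind the step's front lip, against the spring in the slot, until its flange lies flush on the deck, and finish while still holding it pressed home in the fingers: it springs up again if you let go. Leave the other things on the table alone.

Things in the scene. Friction and masses are not known exactly. Their poses are not given: they have to be found in the camera images.
- step: Light wooden display step fixed on the table, 122 (x) x 240 (y) mm; origin on the table; x points away from the robot, y along the step. Flat deck 50 mm high. Lip on the robot-side edge (x -70 to -64 mm) and backstop on the far edge (x 46 to 52 mm), both 58 mm high, all along. The 110 mm wide lane between them is centred at x -9 mm, open at both ends (y +-120 mm).
- slot (a point): Centre of the mouth of the label slot, at deck height, directly behind the lip in the middle of the step (step frame x -56.5, y 0, z 50 mm). Slot 15 mm wide (x), 78 mm long (y), open above; its lip-side wall is the lip itself. Axes as the step's.
- spring_strip (a joint): Sprung strip lying in the slot, 16 mm below the deck at 0. Value in m, grows as it is pressed down: 0.006 with the label holder fully home (end of travel 0.009). It pushes up with about 3.6 N at 0 and 7.2 N at 0.006 and lifts the holder again when released.
- tray: White open catch tray fixed on the table against one end of the step (the +y or the -y end; a closed flat white case of the same footprint, 26 mm high, stands at the other end). 120 (x) x 90 (y) x 30 mm, walls 3 mm, origin under its centre, axes as the step's, 1.5 mm clear of the step.
- chip0: Loose round ceramic chip, a disc 32 mm in diameter, 6 mm thick, 12 g, lying on the deck. Origin at the centre of its underside.
- chip1: Another such chip, near the middle of the deck, where the holder's flange must lie.
- chip2: A third such chip. On the deck the three lie at least 35 mm apart centre to centre along the step, their centres at most 62 mm from the step's middle along y.
- scraper: Scraper block, grey with a steel foot, standing on the table: 98 (its x) x 25 (its y) x 52 mm high, about 130 g, same both ways round. Origin at the centre of its underside, z up. Its 98 mm length spans the lane; grip it across the 25 mm.
- stand: Dark wooden parking stand fixed on the table, 72 (x) x 90 (y) mm, 30 mm high, with a groove along its y, 14.5 mm wide and 22 mm deep, in which the holder's tongue stands. Origin on the table, in the middle of the tongue's place.
- holder: Grey label holder, 70 g, flange on the stand's top. Origin: underside of flange, mid tongue. Upright plate 9 mm thick (x), 65 wide (y), top 56 mm above origin: grip across its thickness. Flange 4 mm thick, 70 wide, x -4.5 to +40 mm (away from the lip when fitted). Tongue below the plate, 9 thick, 70 wide, 22 mm long, last 6 mm thinned to 5 x 64. Home: origin at point slot, x along step x.
- polish_a: Small square nail-polish bottle, 30 x 30 mm, 74 mm high with its cap, origin at the centre of its underside. To be left alone; stands between stand and scraper.
- polish_b: Another such bottle, behind the step. To be left alone.
- polish_c: Another such bottle, to the right. To be left alone.
- remover: White round remover bottle, 54 mm across, 150 mm high. To be left alone.
- nail_file: Flat nail file, 170 x 26 x 5 mm, lying on the table. To be left alone.
- clipper: Steel nail clipper, 80 x 14 mm, lying on the table. To be left alone.
Things that resemble listed ones, but are neither listed nor needed, are in the scene too. Leave any yellow look-alike of the scraper alone.

How it is judged:
By the outcome, as a careful person would: the job done as asked, in the order asked, and still so for the second after the job is handed in, while the arm keeps its last pose, push and grip.
It also fails if it takes over 72 s, if anything falls off the work surface, if the arm or the gripper's body presses on something with over 40 N, if the wrist force passes 120 N, or if a joint passes its speed limit or range.

## Working session

There is one attempt and no reset: what is moved stays moved. The work goes in short steps, Python scripts to look and compute and a tool call to move; the robot and the scene stay as the last step left them, time stands still between calls to the robot, and variables do not carry over. Pictures are saved under pics/ and viewed, at most 10 in all, crops included, and the job is handed in when it is done.

Besides the shell and the picture viewer there is one more tool, called after "Call:" in YAML: its name, and indented under it one key for each argument. arm_command: Moves the arm, as the interface text tells. Its arguments: {"type":"object","properties":{"motion":{"type":"array","items":{"type":"array"}},"gripper":{"type":"number"},"newtons":{"type":"number"}},"required":["motion"]}

```bash
ls; mkdir -p pics; python3 - <<'E'
from workcell import robot, vision
import cv2, numpy as np
for c in ("scene","top"):
    im=vision.read_camera(c); cv2.imwrite(f"pics/{c}0.png",im[:,:,::-1])
    p=vision.camera_params(c); print(c,p["mtx"].tolist(),np.round(p["R"],4).tolist(),p["t"])
    for q in ("step","tray","chip0","scraper","stand","holder"):
        print(q,[(np.round(d["uv"]).tolist(),round(d["confidence"],2),int(d["mask"].sum())) for d in vision.regions_of(q,c)])
s=robot.read_state();print(robot.tcp_to_tips,s)
E
```

```text
pics
scene [[443.08389032477464, 0.0, 318.18213399217484], [0.0, 443.08389032477464, 240.87480885380438], [0.0, 0.0, 1.0]] [[-0.4999, 0.8661, 0.001], [0.5721, 0.3312, -0.7503], [-0.6502, -0.3745, -0.6611]] [ 0.29395978 -0.27560093  1.41663717]
step [([323.0, 274.0], 0.8, 5647), ([313.0, 334.0], 0.35, 458)]
tray [([261.0, 243.0], 0.79, 1392)]
chip0 [([302.0, 262.0], 0.61, 126), ([341.0, 273.0], 0.43, 120), ([328.0, 258.0], 0.42, 131)]
scraper [([220.0, 227.0], 0.77, 952), ([273.0, 199.0], 0.58, 771)]
stand [([426.0, 262.0], 0.71, 584)]
holder [([426.0, 244.0], 0.78, 891)]
top [[464.752507328277, 0.0, 326.80173121497654], [0.0, 464.752507328277, 231.71226629506103], [0.0, 0.0, 1.0]] [[-0.0208, -0.9996, -0.0197], [-0.9986, 0.0217, -0.0475], [0.048, 0.0187, -0.9987]] [0.02204616 0.56351761 0.94428462]
step [([315.0, 201.0], 0.72, 7080)]
tray [([395.0, 209.0], 0.72, 2642)]
chip0 [([335.0, 195.0], 0.76, 171), ([310.0, 210.0], 0.74, 156), ([292.0, 201.0], 0.46, 169)]
scraper [([464.0, 201.0], 0.73, 853), ([447.0, 286.0], 0.67, 913)]
stand [([234.0, 304.0], 0.64, 688), ([281.0, 134.0], 0.58, 288)]
holder [([227.0, 292.0], 0.95, 936)]
0.1734 {'clock': 0.7, 'joint_pos': array([-1.05983669,  0.50085873, -0.42701927,  1.55037188,  0.22079939,
        1.13827193, -0.21029   ]), 'qvel': array([-2.49146784e-03,  7.84313213e-04,  1.60432104e-03, -5.01045074e-04,
        5.84226389e-04, -3.54468824e-04,  4.09374844e-05]), 'tau': array([-4.33886735e-04, -5.69196868e+01, -5.80872238e+00, -2.81275392e+01,
        1.29201563e-02,  1.93301748e-03,  1.34177725e-05]), 'tool_pos': array([0.15936269, 0.63017216, 0.40474899]), 'tool_rot': array([-3.88103591e-01, -3.11749837e+00, -1.84853551e-04]), 'force': array([-0.8214444 ,  0.03631841, -0.69888569]), 'torque': array([-0.03700825, -0.03765302, -0.02556929]), 'gripper_force': 0.0, 'opening': 0.08540071545890753}
```

View pics/scene0.png

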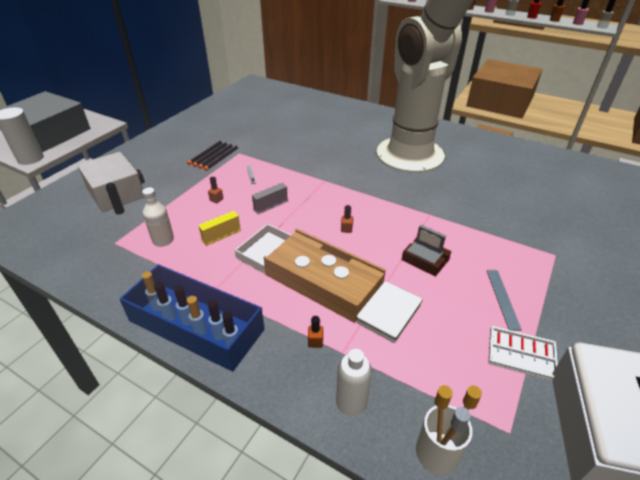

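View pics/top0.png

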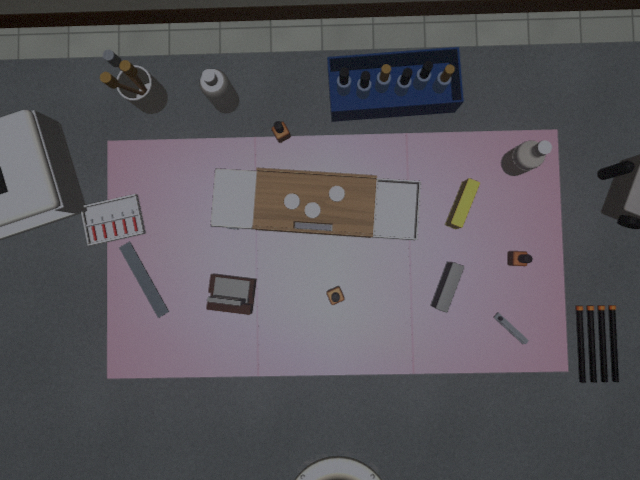

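The look-alike candidates for the scraper are the grey block at top px (448,286) / scene (270,198) and the yellow one at top (464,203) / scene (220,227). I choose the grey. The tray is at the right end in the top view (-y), at px (397,209). The closed case is at (233,198). The holder in its stand is at (231,292), with the plate on the robot side at (224,300). Next I fit box models to the masks and check the result in a crop.

```bash
cat > h.py <<'E'
from workcell import robot, vision
import cv2, numpy as np
from scipy.optimize import minimize
from scipy.spatial.transform import Rotation as Ro
P={c:vision.camera_params(c) for c in("scene","top")}
def proj(X,c):
    p=P[c]; q=(np.asarray(X)@p["R"].T+p["t"])@p["mtx"].T; return q[...,:2]/q[...,2:]
def ray(uv,z,c):
    p=P[c]; d=p["R"].T@np.linalg.solve(p["mtx"],[uv[0],uv[1],1.]); o=-p["R"].T@p["t"]; return (o+d*(z-o[2])/d[2])[:2]
def corners(b,pose):   # b: x0 x1 y0 y1 z0 z1, pose x y yaw
    x,y,a=pose; g=np.array([[i,j,k] for i in b[:2] for j in b[2:4] for k in b[4:]])
    return g@np.array([[np.cos(a),np.sin(a),0],[-np.sin(a),np.cos(a),0],[0,0,1]])+[x,y,0]
def sil(boxes,pose,c,S=4):
    m=np.zeros((480*S,640*S),np.uint8)
    for b in boxes:
        cv2.fillConvexPoly(m,cv2.convexHull(np.round((proj(corners(b,pose),c)+.5)*S).astype(np.int32)),1)
    return m
def fit(boxes,pose,masks):
    big={c:cv2.resize(m.astype(np.uint8),None,fx=4,fy=4,interpolation=cv2.INTER_NEAREST) for c,m in masks.items()}
    def cost(v):
        r=0
        for c,m in big.items():
            s=sil(boxes,[v[0]/1e3,v[1]/1e3,v[2]/100],c); r-=(s&m).sum()/max(1,(s|m).sum())
        return r
    v0=np.array([pose[0]*1e3,pose[1]*1e3,pose[2]*100]); 
    sx=np.vstack([v0]+[v0+d for d in np.diag([15,15,15])])
    r=minimize(cost,v0,method="Nelder-Mead",options=dict(initial_simplex=sx,xatol=.1,fatol=1e-4))
    return np.array([r.x[0]/1e3,r.x[1]/1e3,r.x[2]/100]),r.fun/len(masks)
def pick(q,c,uv):
    return min(vision.regions_of(q,c),key=lambda d:np.hypot(*(np.array(d["uv"])-uv)))["mask"]
STEP=[[-.07,.052,-.12,.12,0,.05],[-.07,-.064,-.12,.12,0,.058],[.046,.052,-.12,.12,0,.058]]
SCR=[[-.049,.049,-.0125,.0125,0,.052]]
HOL=[[-.0045,.0045,-.0325,.0325,.03,.086],[-.0045,.04,-.035,.035,.03,.034]]
TRAY=[[-.06,.06,-.045,.045,0,.03]]
E
python3 - <<'E'
from h import *
ti=vision.read_camera("top"); vision.read_camera("scene")
res={}
for n,q,b,z,ut,us,yaw in (("step","step",STEP,.05,(315,201),(323,274),0),("tray","tray",TRAY,.03,(397,209),(261,243),0),("scraper","scraper",SCR,.05,(448,286),(272,198),1.3),("holder","holder",HOL,.05,(227,292),(426,244),0)):
    mk={"top":pick(q,"top",ut),"scene":pick(q,"scene",us)}
    p0=[*ray(ut,z,"top"),yaw]
    for cs in (["top"],["scene"],["top","scene"]):
        p,f=fit(b,p0,{c:mk[c] for c in cs}); print(n,cs,np.round(p,4),round(f,3))
    res[n]=p
for uv in ((335,195),(310,210),(292,201)): print("chip",ray(uv,.056,"top"))
for n,b in (("step",STEP),("tray",TRAY),("scraper",SCR),("holder",HOL)):
    s=sil(b,res[n],"top",1); cs,_=cv2.findContours(s,0,2); cv2.drawContours(ti,cs,-1,(0,255,0),1)
o=cv2.resize(ti[150:330,200:480],None,fx=2.8,fy=2.8,interpolation=cv2.INTER_CUBIC); cv2.imwrite("pics/crop1.png",o[:,:,::-1])
E
```

```text
step ['top'] [ 0.6315  0.0336 -0.0875] -0.91
step ['scene'] [ 0.6281  0.0286 -0.0978] -0.905
step ['top', 'scene'] [ 0.6312  0.0329 -0.085 ] -0.893
tray ['top'] [ 0.6077 -0.1324 -0.0744] -0.956
tray ['scene'] [ 0.6058 -0.1481  0.039 ] -0.683
tray ['top', 'scene'] [ 0.6066 -0.1337 -0.0937] -0.809
scraper ['top'] [ 0.4492 -0.2277  2.7525] -0.955
scraper ['scene'] [ 0.4447 -0.2317  2.7407] -0.958
scraper ['top', 'scene'] [ 0.449  -0.2281  2.7535] -0.923
holder ['top'] [ 0.4337  0.2084 -0.1347] -0.952
holder ['scene'] [ 0.4296  0.2064 -0.1445] -0.962
holder ['top', 'scene'] [ 0.4332  0.2073 -0.1327] -0.927
chip [ 0.63410232 -0.00844163]
chip [0.60547953 0.04157177]
chip [0.6241544  0.07687583]
```

View pics/crop1.png

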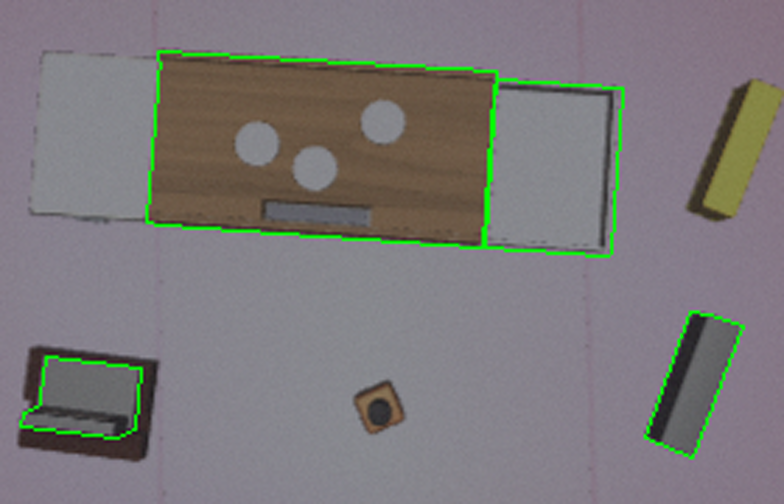

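```bash
cat >> h.py <<'E'
STEPP=np.array([.6298,.0310,-.085]); SCRP=np.array([.447,-.230,-.39]); HOLP=np.array([.4315,.2075,-.137])
def st(x,y): # step frame -> world
    a=STEPP[2]; return STEPP[:2]+[x*np.cos(a)-y*np.sin(a),x*np.sin(a)+y*np.cos(a)]
def plan(x,y,z,yaw=None,cur=None):
    """yaw: object yaw; tool y wanted at direction yaw+90deg"""
    s=robot.read_state(); p=s["tool_pos"]; T=Ro.from_rotvec(s["tool_rot"]).as_matrix()
    ty=np.arctan2(T[1,1],T[0,1]); d=0
    if yaw is not None:
        d=(yaw+np.pi/2-ty+np.pi/2)%np.pi-np.pi/2
    sh=T.T@(np.array([x,y,z])-p)*100
    T2=Ro.from_rotvec([0,0,d]).as_matrix()@T
    print("t",round(s["clock"],2),"pos",np.round(p,4),"shift cm now",np.round(sh,2),"turn",round(-np.degrees(d),1),"shift after turn",np.round(T2.T@(np.array([x,y,z])-p)*100,2),"F",np.round(s["force"],1),"open",round(s["opening"],4),"q7",round(s["joint_pos"][6],2))
E
python3 -c "
from h import *
plan(.45,.30,.36,-.39); plan(*SCRP[:2],.193,-.39); plan(*HOLP[:2],.3,-.137)"
```

```text
t 1.2 pos [0.1594 0.6301 0.4047] shift cm now [-36.27 -24.88   4.47] turn 8.1 shift after turn [-39.43 -19.49   4.47] F [ 1.3  0.9 -0.1] open 0.0859 q7 -0.21
t 1.2 pos [0.1594 0.6301 0.4047] shift cm now [-48.98 -76.33  21.17] turn 8.1 shift after turn [-59.3  -68.62  21.17] F [ 1.3  0.9 -0.1] open 0.0859 q7 -0.21
t 1.2 pos [0.1594 0.6301 0.4047] shift cm now [-36.75 -34.3   10.47] turn -6.3 shift after turn [-32.73 -38.15  10.47] F [ 1.3  0.9 -0.1] open 0.0859 q7 -0.21
```

Call:
arm_command:
  motion:
    - [[0, 0, 0], 8.1]
    - [[-4, -2, 0], 0]
    - [[-4, -2, 0], 0]
    - [[-4, -2, 0], 0]
    - [[-4, -2, 0], 0]

```text
clock: 1.7
tool_pos: [0.2779, 0.4941, 0.4048]
tool_rot: [0.607, 3.082, 0.0]
force: [0.4, 0.4, 0.6]
opening: 0.0858
gripper_force: 0.0
```

Call:
arm_command:
  motion:
    - [[-4, -2, 0], 0]
    - [[-4, -2, 0], 0]
    - [[-4, -2, 0], 0]
    - [[-4, -2, 0.5], 0]
    - [[-4, -2, 0.5], 0]

```text
clock: 2.2
tool_pos: [0.4252, 0.3256, 0.3951]
tool_rot: [0.607, 3.081, 0.002]
force: [0.1, 0.2, -0.3]
opening: 0.0859
gripper_force: 0.0
```

```bash
python3 -c "
from h import *
plan(*SCRP[:2],.30,-.39)"
```

```text
t 2.2 pos [0.4252 0.3256 0.3951] shift cm now [-23.08 -50.59   9.47] turn 0.1 shift after turn [-23.13 -50.57   9.47] F [ 0.1  0.2 -0.3] open 0.0859 q7 0.4
```

Call:
arm_command:
  motion:
    - [[-1.9, -4.2, 0.6], 0]
    - [[-1.9, -4.2, 0.6], 0]
    - [[-1.9, -4.2, 0.6], 0]
    - [[-1.9, -4.2, 0.6], 0]
    - [[-1.9, -4.2, 0.6], 0]

```text
clock: 2.7
tool_pos: [0.4322, 0.0949, 0.3649]
tool_rot: [0.607, 3.081, 0.001]
force: [0.9, 0.1, -0.2]
opening: 0.0856
gripper_force: 0.0
```

Call:
arm_command:
  motion:
    - [[-1.9, -4.2, 0.6], 0]
    - [[-1.9, -4.2, 0.6], 0]
    - [[-1.9, -4.2, 0.6], 0]
    - [[-1.9, -4.2, 0.6], 0]
    - [[-1.9, -4.2, 0.6], 0]

```text
clock: 3.2
tool_pos: [0.4405, -0.1354, 0.3349]
tool_rot: [0.607, 3.081, 0.0]
force: [1.0, -0.1, 0.1]
opening: 0.0857
gripper_force: 0.0
```

Call:
arm_command:
  motion:
    - [[-1.9, -4.2, 0.6], 0]
    - [[-1.0, -2.0, 0.6], 0]
    - [[0, 0, 0], 0]

```text
clock: 3.5
tool_pos: [0.4433, -0.2059, 0.3222]
tool_rot: [-0.617, -3.08, 0.003]
force: [-0.1, 0.3, -0.6]
opening: 0.0853
gripper_force: 0.0
```

```bash
python3 -c "
from h import *
plan(*SCRP[:2],.193,-.39)"
```

```text
t 3.5 pos [ 0.4433 -0.2059  0.3222] shift cm now [-1.27 -2.06 12.93] turn -0.3 shift after turn [-1.26 -2.06 12.93] F [-0.1  0.3 -0.6] open 0.0853 q7 1.59
```

Call:
arm_command:
  motion:
    - [[-1.2, -2.1, 0], 0]
    - [[0, 0, 3], 0]
    - [[0, 0, 3], 0]
    - [[0, 0, 3], 0]
    - [[0, 0, 0], 0]

```text
clock: 4.0
tool_pos: [0.4455, -0.224, 0.2296]
tool_rot: [-0.604, -3.076, -0.003]
force: [-0.6, 0.1, 0.5]
opening: 0.0857
gripper_force: 0.0
```

Call:
arm_command:
  motion:
    - [[0, 0, 2], 0]
    - [[0, 0, 1.9], 0]
    - [[0, 0, 0], 0]

```text
clock: 4.3
tool_pos: [0.4469, -0.225, 0.1933]
tool_rot: [-0.605, -3.08, -0.002]
force: [-0.7, 0.5, -0.6]
opening: 0.0854
gripper_force: 0.0
```

```bash
python3 -c "
from h import *
vision.read_camera('scene'); im=vision.read_camera('scene'); cv2.imwrite('pics/g1.png',cv2.resize(im[130:250,190:350],None,fx=4,fy=4,interpolation=2)[:,:,::-1])
m=pick('scraper','scene',(272,198)); print(m.sum(),fit(SCR,SCRP,{'scene':m}))
plan(*SCRP[:2],.193,-.39)"
```

```text
537 (array([ 0.44599106, -0.23340929, -0.32538038]), np.float64(-0.6813895381639397))
t 4.45 pos [ 0.4479 -0.226   0.1952] shift cm now [-0.07 -0.41  0.22] turn 0.1 shift after turn [-0.07 -0.41  0.22] F [-0.9  0.9  0.6] open 0.0852 q7 1.66
```

View pics/g1.png

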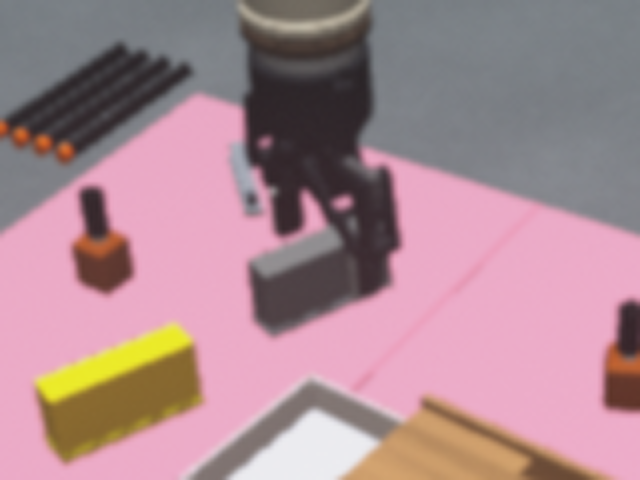

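Both fingers straddle the grey block: back finger at crop (285,215), front finger at (370,265), block centre at about (320,272). The yellow look-alike is well away at (120,390). I shift slightly and close.

Call:
arm_command:
  motion:
    - [[0, -0.4, 0.1], 0]
    - [[0, 0, 0], 0]
    - [[0, 0, 0], 0]

```text
clock: 4.75
tool_pos: [0.4457, -0.23, 0.1933]
tool_rot: [0.608, 3.081, -0.0]
force: [-0.1, 0.1, -0.7]
opening: 0.0854
gripper_force: 0.0
```

Call:
arm_command:
  motion:
    - [[0, 0, 0], 0]
    - [[0, 0, 0], 0]
    - [[0, 0, 0], 0]
    - [[0, 0, 0], 0]
    - [[0, 0, 0], 0]
  gripper: 0
  newtons: 60

```text
clock: 5.25
tool_pos: [0.4457, -0.2297, 0.1928]
tool_rot: [0.607, 3.082, 0.0]
force: [-0.1, 0.7, 1.5]
opening: 0.0241
gripper_force: 59.2
```

Call:
arm_command:
  motion:
    - [[0, 0, 0], 0]
    - [[0, 0, 0], 0]
    - [[0, 0, -1], 0]
    - [[0, 0, -3], 0]
    - [[0, 0, -3], 0]

```text
clock: 5.75
tool_pos: [0.4448, -0.2295, 0.2631]
tool_rot: [-0.607, -3.08, -0.001]
force: [0.3, 0.1, -1.2]
opening: 0.0243
gripper_force: 59.0
```

```bash
python3 -c "
from h import *
plan(*st(-.009,.092),.28,STEPP[2])"
```

```text
t 5.75 pos [ 0.4448 -0.2295  0.2631] shift cm now [-3.61 39.63 -1.7 ] turn -17.4 shift after turn [-15.31  36.72  -1.74] F [ 0.3  0.1 -1.2] open 0.0243 q7 1.65
```

Call:
arm_command:
  motion:
    - [[0, 0, -1], -5.8]
    - [[0, 0, -0.7], -5.8]
    - [[0, 0, 0], -5.8]
    - [[-1.7, 4, 0], 0]
    - [[-1.7, 4, 0], 0]

```text
clock: 6.25
tool_pos: [0.4859, -0.1539, 0.2803]
tool_rot: [0.142, 3.138, -0.001]
force: [0.7, -0.4, -1.2]
opening: 0.0238
gripper_force: 59.2
```

Call:
arm_command:
  motion:
    - [[-1.7, 4, 0], 0]
    - [[-1.7, 4, 0], 0]
    - [[-1.7, 4, 0], 0]
    - [[-1.7, 4, 0], 0]
    - [[-1.7, 4, 0], 0]

```text
clock: 6.75
tool_pos: [0.5883, 0.0405, 0.2801]
tool_rot: [-0.135, -3.138, 0.001]
force: [-0.0, -1.3, -1.2]
opening: 0.0241
gripper_force: 59.2
```

Call:
arm_command:
  motion:
    - [[-1.7, 4, 0], 0]
    - [[-1.5, 4, 0], 0]
    - [[0, 0.7, 0], 0]
    - [[0, 0, 0], 0]
    - [[0, 0, 0], 0]

```text
clock: 7.25
tool_pos: [0.6268, 0.1217, 0.2795]
tool_rot: [-0.135, -3.137, 0.003]
force: [-0.4, -1.3, -1.7]
opening: 0.0243
gripper_force: 59.3
```

```bash
python3 - <<'E'
from h import *
plan(*st(-.009,.092),.2465,STEPP[2])
for c in ("top","scene"):
    im=vision.read_camera(c)
    w=np.r_[st(-.009,.05),.06]; u,v=proj(w,c).astype(int)
    o=cv2.resize(im[v-70:v+70,u-95:u+95],None,fx=4,fy=4,interpolation=2); cv2.imwrite(f"pics/l_{c}.png",o[:,:,::-1])
    print(c,u,v)
    try:
        for d in vision.regions_of("scraper",c): print(d["uv"],d["mask"].sum(),d["confidence"])
    except Exception as e: print(e)
E
python3 -c "
import cv2,numpy as np
a=cv2.imread('pics/l_top.png');b=cv2.imread('pics/l_scene.png')
cv2.imwrite('pics/l.png',cv2.resize(np.vstack([a,b]),(407,600)))"
```

```text
t 7.25 pos [0.6268 0.1217 0.2795] shift cm now [-0.17  0.2   3.29] turn -0.1 shift after turn [-0.17  0.2   3.29] F [-0.4 -1.3 -1.7] open 0.0243 q7 1.22
top 289 200
[463.9, 199.5] 872 0.96
[272.8, 211.0] 121 0.58
scene 342 271
[353.9, 266.0] 625 0.7
[217.6, 225.0] 944 0.65
```

View pics/l.png

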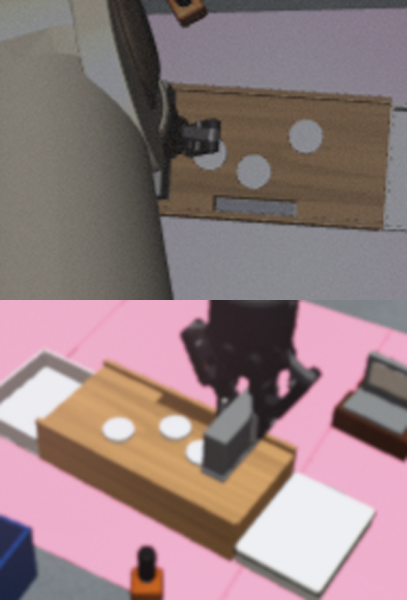

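The scraper hovers over the far end, in the scene view at about (230,435) of the combined picture, with all three chips to its left. I fit it in the scene camera.

```bash
python3 - <<'E'
from h import *
m=pick('scraper','scene',(354,266)); z=.2797-.193
b=[[-.049,.049,-.0125,.0125,z,z+.052]]
p,f=fit(b,[.627,.122,-.085],{'scene':m}); print(p,f)
S=np.array([.6281,.0286,-.0978]); a=S[2]; d=p[:2]-S[:2]; print("in step frame (scene cam)",d@[np.cos(a),np.sin(a)],d@[-np.sin(a),np.cos(a)],p[2]-a)
S=STEPP; a=S[2]; d=robot.read_state()['tool_pos'][:2]-S[:2]; print("by TCP",d@[np.cos(a),np.sin(a)],d@[-np.sin(a),np.cos(a)])
E
```

```text
[0.63696323 0.10977213 0.22591356] -0.6504168432951816
in step frame (scene cam) 0.0008948861003689925 0.08164968347762545 0.3237135591671313
by TCP -0.010204001945368569 0.08980446467751159
```

```bash
python3 - <<'E'
from h import *
im=vision.read_camera('scene'); t=robot.read_state()['tool_pos']; z=t[2]-.193
o=cv2.resize(im[190:310,270:420],None,fx=5,fy=5,interpolation=2)
def draw(b,pose,col):
    C=((proj(corners(b,pose),'scene')+.5-[270,190])*5).astype(int)
    for i in range(8):
        for k in (1,2,4):
            if not i&k: cv2.line(o,tuple(map(int,C[i])),tuple(map(int,C[i|k])),col,1)
off=np.array([.6281,.0286])-STEPP[:2]
draw([-.049,.049,-.0125,.0125,z,z+.052],[t[0]+off[0],t[1]+off[1],-.085],(0,255,0))
S=[.6281,.0286,-.085]
for b in STEP: draw(b,S,(255,0,0))
cv2.imwrite("pics/ov.png",o[:,:,::-1])
E
```

```text
(no output)
```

View pics/ov.png

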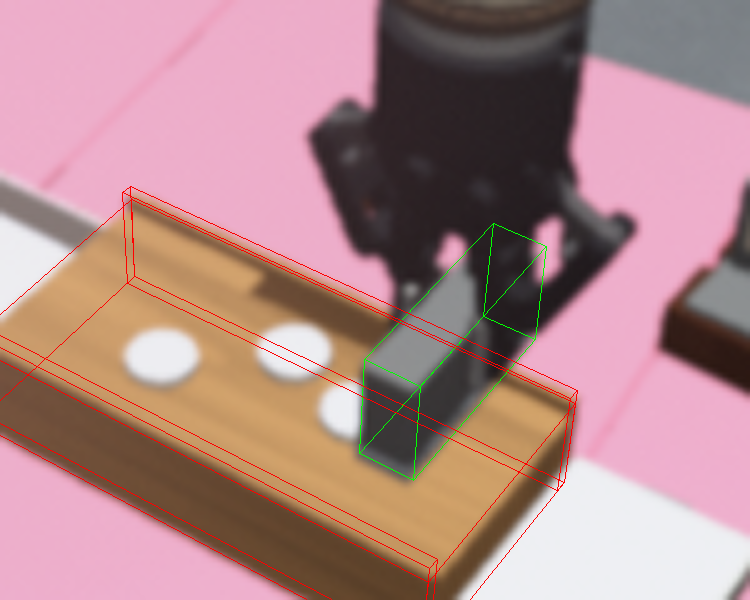

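The predicted block wireframe matches the picture within about 1 mm, and the step outline matches too. I lower it into the lane.

Call:
arm_command:
  motion:
    - [[-0.1, 0.1, 2], 0]
    - [[0, 0, 1], 0]
    - [[0, 0, 0.4], 0]
    - [[0, 0, 0], 0]
    - [[0, 0, 0], 0]

```text
clock: 8.05
tool_pos: [0.6286, 0.124, 0.246]
tool_rot: [0.134, 3.138, 0.0]
force: [1.1, 0.3, -1.5]
opening: 0.0243
gripper_force: 59.3
```

```bash
python3 -c "
from h import *
plan(*st(-.009,-.128),.2445,STEPP[2])"
```

```text
t 8.05 pos [0.6286 0.124  0.246 ] shift cm now [-2.000e-02 -2.205e+01  1.500e-01] turn -0.0 shift after turn [-1.000e-02 -2.205e+01  1.500e-01] F [ 1.1  0.3 -1.5] open 0.0243 q7 1.22
```

Call:
arm_command:
  motion:
    - [[0, -1.5, 0.1], 0]
    - [[0, -1.5, 0], 0]
    - [[0, -1.5, 0], 0]
    - [[0, -1.5, 0], 0]
    - [[0, -1.5, 0], 0]

```text
clock: 8.55
tool_pos: [0.6219, 0.0471, 0.2449]
tool_rot: [0.136, 3.138, -0.0]
force: [-0.3, -0.7, -1.1]
opening: 0.024
gripper_force: 59.3
```

Call:
arm_command:
  motion:
    - [[0, -1.5, 0], 0]
    - [[0, -1.5, 0], 0]
    - [[0, -1.5, 0], 0]
    - [[0, -1.5, 0], 0]
    - [[0, -1.5, 0], 0]

```text
clock: 9.05
tool_pos: [0.6155, -0.0266, 0.2447]
tool_rot: [0.134, 3.139, 0.0]
force: [-0.1, 0.0, -0.6]
opening: 0.024
gripper_force: 59.3
```

Call:
arm_command:
  motion:
    - [[0, -1.2, 0], 0]
    - [[0, -1.2, 0], 0]
    - [[0, -1.2, 0], 0]
    - [[0, -1.2, 0], 0]
    - [[0, -1.2, 0], 0]

```text
clock: 9.55
tool_pos: [0.6104, -0.0862, 0.2446]
tool_rot: [-0.134, -3.139, 0.0]
force: [-0.6, 0.4, -1.4]
opening: 0.0244
gripper_force: 59.3
```

Call:
arm_command:
  motion:
    - [[0, -1, 0], 0]
    - [[0, -0.5, 0], 0]
    - [[0, 0, 0], 0]
    - [[0, 0, 0], 0]

```text
clock: 9.95
tool_pos: [0.6093, -0.0998, 0.2447]
tool_rot: [0.134, 3.139, 0.001]
force: [0.3, 0.3, -1.0]
opening: 0.0241
gripper_force: 59.3
```

```bash
python3 - <<'E'
from h import *
plan(*SCRP[:2],.28,-.39)
for c in ("scene","top"):
    im=vision.read_camera(c)
    for d in vision.regions_of("chip0",c): print(c,np.round(d["uv"]),d["mask"].sum(),round(d["confidence"],2))
    if c=="scene": cv2.imwrite("pics/sw.png",cv2.resize(im[180:320,200:400],None,fx=4,fy=4,interpolation=2)[:,:,::-1])
E
```

```text
t 9.95 pos [ 0.6093 -0.0998  0.2447] shift cm now [ 15.06 -14.36  -3.54] turn 17.5 shift after turn [ 10.06 -18.21  -3.54] F [ 0.3  0.3 -1. ] open 0.0241 q7 1.58
top [230. 306.] 744 0.42
top [226. 291.] 860 0.4
```

View pics/sw.png

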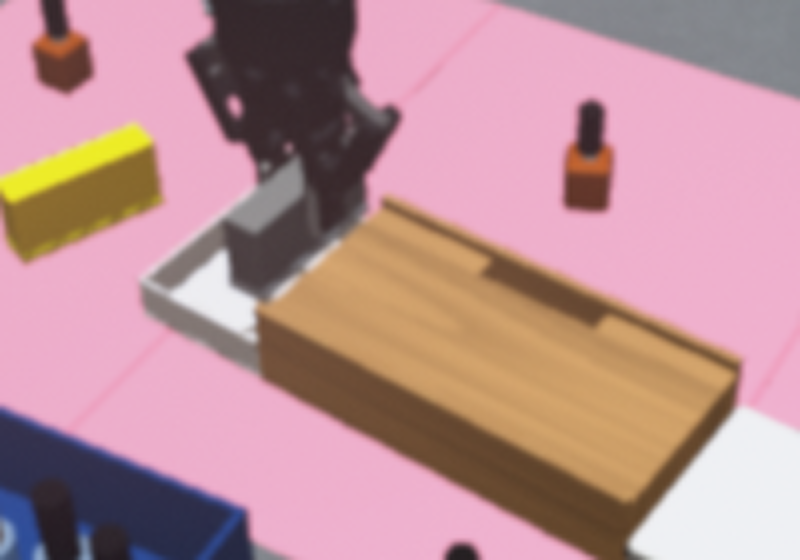

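The deck is clear: no chips between (270,310) and (740,360), and the block is beyond the edge over the tray. I put the block back at its old place.

Call:
arm_command:
  motion:
    - [[0, 0, -1.8], 0]
    - [[0, 0, -1.8], 0]
    - [[3.7, -3.5, 0], 0]
    - [[3.7, -3.5, 0], 0]
    - [[3.7, -3.5, 0], 0]

```text
clock: 10.65
tool_pos: [0.4908, -0.1938, 0.2809]
tool_rot: [0.131, 3.138, -0.0]
force: [-0.1, -1.4, -1.3]
opening: 0.0244
gripper_force: 59.2
```

Call:
arm_command:
  motion:
    - [[3.7, -3.5, 0], 0]
    - [[0, 0, 3], 0]
    - [[0, 0, 3], 0]
    - [[0, 0, 1], 0]
    - [[0, 0, 0], 0]

```text
clock: 11.15
tool_pos: [0.4523, -0.224, 0.2095]
tool_rot: [-0.133, -3.136, -0.002]
force: [-0.0, 0.5, -1.3]
opening: 0.0243
gripper_force: 59.3
```

```bash
python3 - <<'E'
from h import *
plan(*SCRP[:2],.1935)
im=vision.read_camera("top")
for d in vision.regions_of("chip0","top"): print(np.round(d["uv"]),d["mask"].sum(),round(d["confidence"],2))
cv2.imwrite("pics/tr.png",cv2.resize(im[160:250,330:470],None,fx=4,fy=4,interpolation=2)[:,:,::-1])
E
```

```text
t 11.15 pos [ 0.4523 -0.224   0.2095] shift cm now [ 0.47 -0.65  1.6 ] turn -0.0 shift after turn [ 0.47 -0.65  1.6 ] F [-0.   0.5 -1.3] open 0.0243 q7 1.88
[394. 209.] 179 0.75
[392. 226.] 184 0.66
[394. 195.] 177 0.46
[398. 207.] 2083 0.24
```

View pics/tr.png

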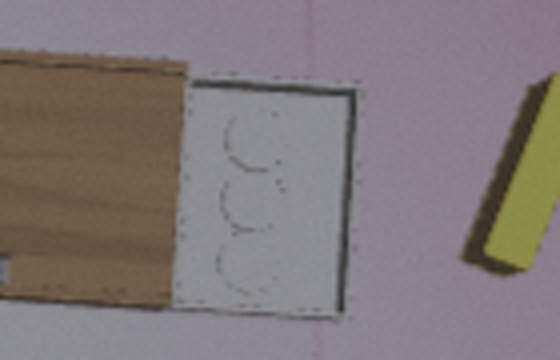

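All three chips lie in the tray, at crop (255,140), (250,200) and (245,265). I set the block down.

Call:
arm_command:
  motion:
    - [[0, 0, 1.2], 0]
    - [[0, 0, 0.2], 0]
    - [[0, 0, 0.1], 0]
    - [[0, 0, 0], 0]
    - [[0, 0, 0], 0]

```text
clock: 11.75
tool_pos: [0.4528, -0.2248, 0.1959]
tool_rot: [0.134, 3.138, -0.0]
force: [-0.1, 0.0, -1.8]
opening: 0.0241
gripper_force: 59.3
```

Call:
arm_command:
  motion:
    - [[0, 0, 0.1], 0]
    - [[0, 0, 0], 0]
    - [[0, 0, 0], 0]

```text
clock: 12.05
tool_pos: [0.4527, -0.2248, 0.1947]
tool_rot: [0.134, 3.139, 0.0]
force: [0.1, 0.4, -1.2]
opening: 0.0242
gripper_force: 59.3
```

Call:
arm_command:
  motion:
    - [[0, 0, 0.1], 0]
    - [[0, 0, 0.05], 0]
    - [[0, 0, 0.05], 0]
    - [[0, 0, 0], 0]

```text
clock: 12.45
tool_pos: [0.4527, -0.2247, 0.1928]
tool_rot: [-0.134, -3.139, -0.0]
force: [-1.3, 1.0, 1.0]
opening: 0.0245
gripper_force: 59.7
```

```bash
python3 -c "
from h import *
plan(*SCRP[:2],.193)"
```

```text
t 12.45 pos [ 0.4527 -0.2247  0.1928] shift cm now [ 0.52 -0.57 -0.02] turn -0.0 shift after turn [ 0.52 -0.57 -0.02] F [-1.3  1.   1. ] open 0.0245 q7 1.88
```

Call:
arm_command:
  motion:
    - [[0, 0, 0], 0]
    - [[0, 0, 0], 0]
    - [[0, 0, 0], 0]
    - [[0, 0, 0], 0]
    - [[0, 0, 0], 0]
  gripper: 100

```text
clock: 12.95
tool_pos: [0.4527, -0.2247, 0.1927]
tool_rot: [0.134, 3.139, 0.0]
force: [-0.5, 0.0, 0.3]
opening: 0.0855
gripper_force: 0.0
```

Call:
arm_command:
  motion:
    - [[0, 0, 0], 0]
    - [[0, 0, -2], 0]
    - [[0, 0, -4], 0]
    - [[0, 0, -4], 0]
    - [[0, 0, -1], 0]

```text
clock: 13.45
tool_pos: [0.4542, -0.2255, 0.3068]
tool_rot: [0.134, 3.132, -0.004]
force: [1.1, 0.1, -0.3]
opening: 0.0855
gripper_force: 0.0
```

```bash
python3 -c "
from h import *
plan(*HOLP[:2],.30,HOLP[2]); vision.read_camera('scene')
m=pick('scraper','scene',(272,198)); print(m.sum(),fit(SCR,[.452,-.225,-.085],{'scene':m}))"
```

```text
t 13.45 pos [ 0.4542 -0.2255  0.3068] shift cm now [ 5.97 42.95  0.54] turn 2.9 shift after turn [ 8.17 42.58  0.53] F [ 1.1  0.1 -0.3] open 0.0855 q7 1.89
915 (array([ 0.452, -0.225, -0.085]), np.float64(0.0))
```

Call:
arm_command:
  motion:
    - [[0, 0, 0], 2.9]
    - [[0.8, 4.2, 0], 0]
    - [[0.8, 4.2, 0], 0]
    - [[0.8, 4.2, 0], 0]
    - [[0.8, 4.2, 0], 0]

```text
clock: 14.05
tool_pos: [0.4426, -0.0524, 0.3009]
tool_rot: [-0.214, -3.131, -0.0]
force: [0.6, 0.3, 0.8]
opening: 0.0858
gripper_force: 0.0
```

Call:
arm_command:
  motion:
    - [[0.8, 4.2, 0], 0]
    - [[0.8, 4.2, 0], 0]
    - [[0.8, 4.2, 0], 0]
    - [[0.8, 4.2, 0], 0]
    - [[0.8, 4.2, 0], 0]

```text
clock: 14.55
tool_pos: [0.4315, 0.1609, 0.301]
tool_rot: [-0.213, -3.132, 0.001]
force: [1.1, -0.2, 0.0]
opening: 0.0857
gripper_force: 0.0
```

Call:
arm_command:
  motion:
    - [[0.8, 4.2, 0], 0]
    - [[0, 0, 0], 0]
    - [[0, 0, 0], 0]

```text
clock: 14.85
tool_pos: [0.4294, 0.2029, 0.301]
tool_rot: [-0.208, -3.132, 0.002]
force: [-0.0, 0.2, -0.4]
opening: 0.0857
gripper_force: 0.0
```

```bash
python3 -c "
from h import *
plan(*HOLP[:2],.221,HOLP[2]); vision.read_camera('scene')
for d in vision.regions_of('scraper','scene'): print(d['uv'],d['mask'].sum())
m=pick('scraper','scene',(272,198)); print(m.sum(),fit(SCR,[.452,-.225,-.085],{'scene':m}))"
```

```text
t 14.85 pos [0.4294 0.2029 0.301 ] shift cm now [-0.17  0.49  8.  ] turn 0.2 shift after turn [-0.17  0.5   8.  ] F [-0.   0.2 -0.4] open 0.0857 q7 0.85
[219.4, 227.6] 851
[269.7, 200.4] 718
718 (array([ 0.45318272, -0.22865569, -0.08117145]), np.float64(-0.9597372686172482))
```

The block stands on the table (fit 0.96). The holder's plate is gripped across its x, so I turn a quarter turn, in the negative direction for the last joint's range.

Call:
arm_command:
  motion:
    - [[0, 0, 0], -8.2]
    - [[0, 0, 0], -8.2]
    - [[0, 0, 0], -8.2]
    - [[0, 0, 0], -8.2]
    - [[0, 0, 0], -8.2]

```text
clock: 15.5
tool_pos: [0.4307, 0.2004, 0.3024]
tool_rot: [0.902, -3.009, 0.001]
force: [0.2, -0.4, -0.3]
opening: 0.0852
gripper_force: 0.0
```

Call:
arm_command:
  motion:
    - [[0, 0, 0], -8.2]
    - [[0, 0, 0], -8.2]
    - [[0, 0, 0], -8.2]
    - [[0, 0, 0], -8.2]
    - [[0, 0, 0], -8.2]

```text
clock: 16.0
tool_pos: [0.4307, 0.2003, 0.3024]
tool_rot: [1.898, -2.502, 0.001]
force: [0.2, -0.6, -0.2]
opening: 0.0853
gripper_force: 0.0
```

Call:
arm_command:
  motion:
    - [[0, 0, 2], -7.8]
    - [[0, 0, 0], 0]
    - [[0, 0, 0], 0]

```text
clock: 16.3
tool_pos: [0.4304, 0.2009, 0.2823]
tool_rot: [2.053, -2.375, -0.001]
force: [0.3, -0.3, 0.3]
opening: 0.0856
gripper_force: 0.0
```

```bash
python3 -c "
from h import *
plan(*HOLP[:2],.221,HOLP[2]+np.pi/2)"
```

```text
t 16.3 pos [0.4304 0.2009 0.2823] shift cm now [-0.67 -0.02  6.13] turn -0.5 shift after turn [-0.67 -0.03  6.13] F [ 0.3 -0.3  0.3] open 0.0856 q7 2.25
```

Joint 7 is at 2.25 and would run out of range at the slot, so I use the equivalent grasp half a turn back.

Call:
arm_command:
  motion:
    - [[0, 0, 0], 8.2]
    - [[0, 0, 0], 8.2]
    - [[0, 0, 0], 8.2]
    - [[0, 0, 0], 8.2]
    - [[0, 0, 0], 8.2]

```text
clock: 16.8
tool_pos: [0.4308, 0.202, 0.2835]
tool_rot: [-1.085, 2.947, -0.0]
force: [-0.2, 0.6, 1.0]
opening: 0.0851
gripper_force: 0.0
```

Call:
arm_command:
  motion:
    - [[0, 0, 0], 8.2]
    - [[0, 0, 0], 8.2]
    - [[0, 0, 0], 8.2]
    - [[0, 0, 0], 8.2]
    - [[0, 0, 0], 8.2]

```text
clock: 17.3
tool_pos: [0.4307, 0.202, 0.2836]
tool_rot: [0.015, 3.141, 0.001]
force: [-0.0, -0.1, 0.3]
opening: 0.0856
gripper_force: 0.0
```

Call:
arm_command:
  motion:
    - [[0, 0, 0], 8.2]
    - [[0, 0, 0], 8.2]
    - [[0, 0, 0], 8.2]
    - [[0, 0, 0], 8.2]
    - [[0, 0, 0], 8.2]

```text
clock: 17.8
tool_pos: [0.4307, 0.2021, 0.2836]
tool_rot: [1.114, 2.937, 0.002]
force: [0.3, -0.1, -0.6]
opening: 0.0854
gripper_force: 0.0
```

Call:
arm_command:
  motion:
    - [[0, 0, 0], 8.2]
    - [[0, 0, 0], 8.2]
    - [[0, 0, 0], 8.2]
    - [[0, 0, 0], 8.2]
    - [[0, 0, 0], 8.2]

```text
clock: 18.3
tool_pos: [0.4307, 0.2021, 0.2836]
tool_rot: [-2.072, -2.361, -0.002]
force: [-0.2, -0.3, 0.3]
opening: 0.0854
gripper_force: 0.0
```

Call:
arm_command:
  motion:
    - [[0, 0, 0], 8.2]
    - [[0, 0, 0], 7.1]
    - [[0, 0, 0], 0]
    - [[0, 0, 0], 0]

```text
clock: 18.7
tool_pos: [0.4306, 0.2023, 0.2832]
tool_rot: [-2.356, -2.078, -0.001]
force: [0.6, -0.4, -0.3]
opening: 0.0857
gripper_force: 0.0
```

```bash
python3 -c "
from h import *
plan(*HOLP[:2],.221,HOLP[2]+np.pi/2)"
```

```text
t 18.7 pos [0.4306 0.2023 0.2832] shift cm now [0.52 0.03 6.22] turn 0.7 shift after turn [0.52 0.02 6.22] F [ 0.6 -0.4 -0.3] open 0.0857 q7 -0.55
```

Call:
arm_command:
  motion:
    - [[0.5, 0, 0], 0.7]
    - [[0, 0, 2], 0]
    - [[0, 0, 2], 0]
    - [[0, 0, 2], 0]
    - [[0, 0, 0], 0]

```text
clock: 19.2
tool_pos: [0.43, 0.2069, 0.2207]
tool_rot: [-2.369, -2.061, 0.007]
force: [0.2, -1.0, -0.4]
opening: 0.0851
gripper_force: 0.0
```

Call:
arm_command:
  motion:
    - [[0, 0, 0], 0]
    - [[0, 0, 0], 0]
    - [[0, 0, 0], 0]
    - [[0, 0, 0], 0]
    - [[0, 0, 0], 0]
  gripper: 0
  newtons: 80

```text
clock: 19.7
tool_pos: [0.4313, 0.2073, 0.2232]
tool_rot: [2.371, 2.061, 0.002]
force: [-0.4, 0.0, -0.0]
opening: 0.0124
gripper_force: 0.5
```

Call:
arm_command:
  motion:
    - [[0, 0, 0], 0]
    - [[0, 0, 0], 0]

```text
clock: 19.9
tool_pos: [0.4313, 0.2073, 0.2232]
tool_rot: [2.371, 2.061, 0.001]
force: [-1.3, -0.1, 6.1]
opening: 0.008
gripper_force: 78.1
```

```bash
python3 -c "
from h import *
plan(*HOLP[:2],.221,HOLP[2]+np.pi/2); print(robot.read_state()['torque'])"
```

```text
t 19.9 pos [0.4313 0.2073 0.2232] shift cm now [0.02 0.02 0.22] turn -0.1 shift after turn [0.02 0.02 0.22] F [-1.3 -0.1  6.1] open 0.008 q7 -0.55
[-0.07459457  0.18179553  0.00826632]
```

Call:
arm_command:
  motion:
    - [[0, 0, -1], 0]
    - [[0, 0, -1.5], 0]
    - [[0, 0, -2], 0]
    - [[0, 0, -2.5], 0]
    - [[0, 0, 0], 0]

```text
clock: 20.4
tool_pos: [0.4323, 0.2077, 0.2958]
tool_rot: [2.37, 2.06, 0.009]
force: [1.3, 0.1, -1.2]
opening: 0.0078
gripper_force: 77.9
```

```bash
python3 -c "
from h import *
print(st(-.0565,0),[ray((u/2.8+200-.5,v/2.8+150-.5),.05,'top') for u,v in ((262,202),(370,208),(262,220),(370,226))])
plan(*st(-.0565,0),.293,STEPP[2]+np.pi/2)"
```

```text
[0.57350398 0.03579672] [array([0.5836013 , 0.07600866]), array([ 5.77643638e-01, -5.47115852e-04]), array([0.57080618, 0.07623039]), array([ 5.64876210e-01, -2.75390472e-04])]
t 20.4 pos [0.4323 0.2077 0.2958] shift cm now [-15.06  16.38   0.3 ] turn -3.1 shift after turn [-15.93  15.53   0.29] F [ 1.3  0.1 -1.2] open 0.0078 q7 -0.58
```

Call:
arm_command:
  motion:
    - [[0, 0, 0], -3.1]
    - [[-3, 3, 0], 0]
    - [[-3, 3, 0], 0]
    - [[-3, 3, 0], 0]
    - [[-3, 3, 0], 0]

```text
clock: 20.9
tool_pos: [0.5408, 0.0761, 0.2922]
tool_rot: [-2.313, -2.125, 0.001]
force: [0.6, 0.8, -0.3]
opening: 0.0079
gripper_force: 78.0
```

Call:
arm_command:
  motion:
    - [[-3, 3, 0], 0]
    - [[-0.9, 0.5, 0], 0]
    - [[0, 0, 0], 0]
    - [[0, 0, 0], 0]

```text
clock: 21.3
tool_pos: [0.571, 0.0365, 0.2919]
tool_rot: [-2.312, -2.124, 0.002]
force: [-0.2, 0.1, -0.6]
opening: 0.0079
gripper_force: 78.1
```

```bash
python3 - <<'E'
from h import *
plan(*st(-.0565,0),.273,STEPP[2]+np.pi/2)
im=vision.read_camera('scene'); t=robot.read_state()['tool_pos']; z=t[2]-.1932
U,V=290,190
o=cv2.resize(im[V:V+110,U:U+140],None,fx=5,fy=5,interpolation=2)
def draw(b,pose,col,zz=0):
    C=((proj(corners(b,pose)+[0,0,zz],'scene')+.5-[U,V])*5).astype(int)
    for i in range(8):
        for k in (1,2,4):
            if not i&k: cv2.line(o,tuple(map(int,C[i])),tuple(map(int,C[i|k])),col,1)
off=np.array([.6281,.0286])-STEPP[:2]
for b in ([-.0045,.0045,-.0325,.0325,0,.056],[-.0045,.04,-.035,.035,0,.004],[-.0045,.0045,-.035,.035,-.016,0]): draw(b,[t[0]+off[0],t[1]+off[1],-.085],(0,255,0),z)
S=[.6281,.0286,-.085]
draw([-.064,-.049,-.039,.039,.05,.05],S,(255,0,0)); draw(STEP[1],S,(0,0,255))
cv2.imwrite("pics/ov2.png",o[:,:,::-1])
E
```

```text
t 21.3 pos [0.571  0.0365 0.2919] shift cm now [-0.05  0.26  1.89] turn -0.0 shift after turn [-0.05  0.26  1.89] F [-0.2  0.1 -0.6] open 0.0079 q7 -0.09
```

View pics/ov2.png

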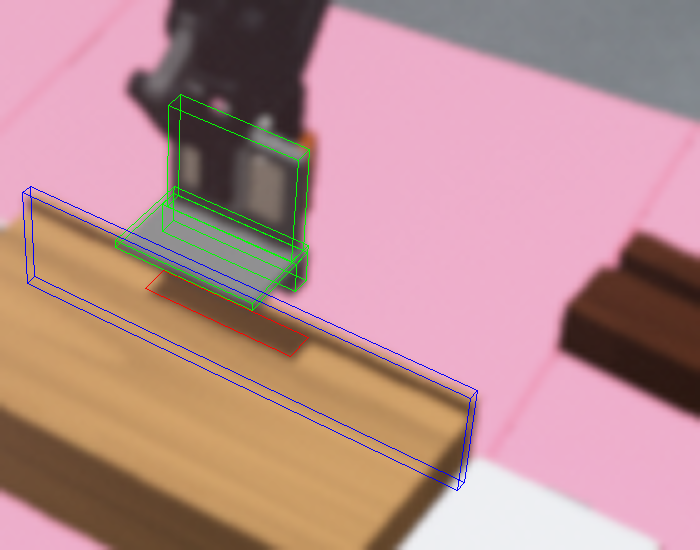

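The holder and slot wireframes agree with the picture (plate at (240,170), slot mouth at (230,320)). I shift 2.6 mm and go down.

Call:
arm_command:
  motion:
    - [[0, 0.3, 0], 0]
    - [[0, 0, 1], 0]
    - [[0, 0, 1], 0]
    - [[0, 0, 0], 0]
    - [[0, 0, 0], 0]

```text
clock: 21.85
tool_pos: [0.5745, 0.0354, 0.2719]
tool_rot: [-2.313, -2.124, 0.002]
force: [0.4, -0.2, -1.2]
opening: 0.0083
gripper_force: 78.1
```

```bash
python3 -c "
from h import *
plan(*st(-.0565,0),.2432,STEPP[2]+np.pi/2)"
```

```text
t 21.85 pos [0.5745 0.0354 0.2719] shift cm now [ 0.03 -0.1   2.87] turn -0.0 shift after turn [ 0.03 -0.1   2.87] F [ 0.4 -0.2 -1.2] open 0.0083 q7 -0.08
```

Call:
arm_command:
  motion:
    - [[0, -0.1, 0.4], 0]
    - [[0, 0, 0.4], 0]
    - [[0, 0, 0.4], 0]
    - [[0, 0, 0.4], 0]
    - [[0, 0, 0], 0]

```text
clock: 22.35
tool_pos: [0.5736, 0.0353, 0.2559]
tool_rot: [-2.314, -2.124, 0.002]
force: [-0.9, 0.6, -1.4]
opening: 0.0083
gripper_force: 78.1
```

Call:
arm_command:
  motion:
    - [[0, 0, 0.3], 0]
    - [[0, 0, 0.2], 0]
    - [[0, 0, 0.1], 0]
    - [[0, 0, 0], 0]
    - [[0, 0, 0], 0]

```text
clock: 22.85
tool_pos: [0.574, 0.0354, 0.2507]
tool_rot: [-2.314, -2.124, -0.0]
force: [-0.3, -0.1, -0.8]
opening: 0.0077
gripper_force: 78.1
```

Call:
arm_command:
  motion:
    - [[0, 0, 0.2], 0]
    - [[0, 0, 0.2], 0]
    - [[0, 0, 0.1], 0]
    - [[0, 0, 0], 0]
    - [[0, 0, 0], 0]

```text
clock: 23.35
tool_pos: [0.5742, 0.0354, 0.2461]
tool_rot: [2.314, 2.124, 0.001]
force: [0.1, 0.4, 4.2]
opening: 0.0081
gripper_force: 78.9
```

Call:
arm_command:
  motion:
    - [[0, 0, 0.1], 0]
    - [[0, 0, 0.1], 0]
    - [[0, 0, 0], 0]
    - [[0, 0, 0], 0]

```text
clock: 23.75
tool_pos: [0.5742, 0.0354, 0.244]
tool_rot: [2.314, 2.124, 0.001]
force: [-1.4, 0.4, 6.1]
opening: 0.008
gripper_force: 79.1
```

Call:
arm_command:
  motion:
    - [[0, 0, 0.1], 0]
    - [[0, 0, 0.05], 0]
    - [[0, 0, 0], 0]
    - [[0, 0, 0], 0]

```text
clock: 24.15
tool_pos: [0.5742, 0.0354, 0.2433]
tool_rot: [2.314, 2.124, 0.001]
force: [-1.9, 0.3, 11.5]
opening: 0.0081
gripper_force: 80.1
```

Call:
arm_command:
  motion:
    - [[0, 0, 0.1], 0]
    - [[0, 0, 0], 0]
    - [[0, 0, 0], 0]
    - [[0, 0, 0], 0]

```text
clock: 24.55
tool_pos: [0.5742, 0.0353, 0.2432]
tool_rot: [2.314, 2.124, 0.002]
force: [-6.6, 0.0, 20.8]
opening: 0.008
gripper_force: 81.4
```

```bash
python3 - <<'E'
from h import *
plan(*st(-.0565,0),.2432,STEPP[2]+np.pi/2)
im=vision.read_camera('scene'); cv2.imwrite("pics/fin.png",cv2.resize(im[170:320,200:400],None,fx=4,fy=4,interpolation=2)[:,:,::-1])
E
```

```text
t 24.55 pos [0.5742 0.0353 0.2432] shift cm now [ 0.04 -0.07  0.  ] turn -0.0 shift after turn [ 0.04 -0.07  0.  ] F [-6.6  0.  20.8] open 0.008 q7 -0.07
```

View pics/fin.png

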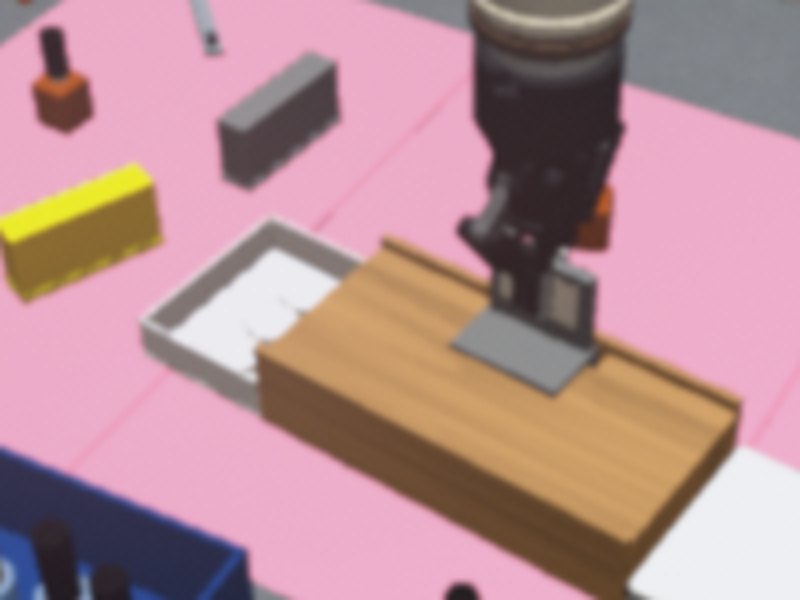

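The picture shows the flange flat on the deck at (525,350), the block upright at (280,120) and the chips in the tray. The 21 N downward push, more than the spring alone gives, confirms the holder is home. I hand in.

```bash
python3 -c "
from workcell import robot
print(robot.close_job())"
```

```text
the job is handed in; nothing more can be done
None
```

The job is handed in at about 25 s on the robot's clock: the three chips are in the tray, the scraper stands upright on the table again, and the label holder is still held pressed home with its flange flush on the deck.

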